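# Slide the lamp board off the preheater and lay it on its heat sink

### The arm

A 6-joint arm with a two-finger parallel gripper is mounted at the origin on the work surface. World frame = base frame: x ahead of the robot, y to its left, z up, the work surface at z = 0. Lengths are in mm, angles in degrees, forces in N, time in s.
With the tool pointing down it reaches from about 350 to 850 mm from the base axis. Payload 8.1 kg.
Tool frame: the origin (TCP) lies midway between the tips of the shut fingers; the grasp point (between the pads) lies 19 mm behind it; z points along the fingers, y is the line along which they close (so a half turn about z gives the same grasp; the last joint's range is limited). The gripper opens to 85 mm and grips with 20 to 120 N. Pads are 22 mm wide; open, the fingers measure 114 mm over their backs; the gripper's body (76 mm by 85 mm) begins 54 mm behind the grasp point. The pads swing forward as they close: fully open they stand 13 mm farther back than shut.
Start: joints at [-81.039, 7.471, 85.268, -0, 87.261, -4.893], TCP at [143.691, -582.545, 231.292] pointing down, gripper open.
Joint ranges: [-169.43, 169.43], [-51.17, 129.36], [1.28, 143.12], [-76.62, 256.62], [0, 156.53], [-152.29, 152.29]. Speed limits (degrees/s): [136.94, 136.94, 159.86, 180, 180, 180].

### API

Orientations are given as [roll, pitch, yaw] about the fixed x, y, z axes, in that order (R = Rz(yaw) Ry(pitch) Rx(roll)).
In Python, from bench import sense, snapshot, camera_params, hand_in, masks_of, pinpoint gives the robot as it stands.
- The arm moves only by the tool step_arm, never from a script. Its argument "targets" is a list of rows, each an object with "angular": the turn, a rotation vector about the tool's x, y, z scaled (see below), a list of three; "dp": the shift along the tool's x, y, z scaled (see below), a list of three; "fingers": the closure, from 0 (fully open) to 1 (shut). A call has exactly 8 rows; each row is the pose to reach, as a shift and turn from the pose commanded when the call began, along the tool's axes at that moment, turning the shorter way round; what a row does not reach only later rows make up. The controller multiplies each number of a shift by 0.2 m and each number of a turn by 180 degrees. A row lasts 1/8 s, in which the tool goes at most 62.5 mm and 10.7 degrees, less where a joint would pass 70% of its speed; a pose out of reach is approached as far as the arm can. A call with a number of a shift or a turn outside -1 to 1 is refused whole. A call with a gripper value outside its range is refused whole. The fingers move at their own pace and stop on an object; "newtons" is the grip in N (left out, the last holds). Time passes only in rows, so rows that repeat a pose let the fingers close, or fill a call up. It gives the time, the measured TCP pose, the force, the opening and the grip force at its end, in the units of the state.
- sense(): the state, without advancing time (a new reading comes with each control period).
- snapshot(name): name is "scene" or "top" or "wrist"; returns the picture (480x640x3 uint8, blue, green, red); there is no depth.
- camera_params(name): a dict with "vfov" (degrees; the focal length in pixels is half the picture's height over the tangent of half this angle, whatever the lens; pixels are square), "cx", "cy" (the principal point, pixels), "R" (3x3) and "t" (3): a world point X has camera coordinates R X + t. Camera axes: x right, y down, z forward; pixel columns grow to the right and rows downward; lengths in mm; the calibration is good to about 2 mm. A picture is of the moment at which its call begins: read the wrist's pose just before it. camera_params takes no time and is no camera call; for the wrist camera it gives the pose at the moment of the call.
- hand_in(): hands the job in; it is judged then, once.
Trained networks look in the newest picture that a camera, given by its name, has taken for a name from the list of things; names that differ only in an ending like _2 or _b are one class to them, and where a whole thing is asked for, a point or a joint stands for the part that bears it (a point fixed in the world has none). Each returns a list of dicts, best first, with "conf" (0 to 1); they miss things now and then, are a little off and sometimes report something else, mostly with a low value. They report only what shows in the picture. A call takes as long as a camera call. They do not tell look-alikes from the thing itself.
- masks_of(camera, label): "pixels" (480x640 bool, what is visible of it) and "at" ([column, row] in pixels, amid what is visible of it).
- pinpoint(camera, label): "at" ([column, row] in pixels: a listed point, or the origin of a listed thing).
The state is a dict: "time": time; "joint_pos": joint angles; "qd": joint speeds; "joint_efforts": joint torques, N m; "tool_pos": TCP position; "tcp_rot": TCP orientation; "ft_force": force on the tool from outside, world axes, zero at the start; "wrist_torque": the same for the moment, N m; "finger_gap": finger opening in mm; "grip_force": force on a finger pad.
Only numpy, scipy, OpenCV 4.12 (cv2) and the standard library are available. Lean on these libraries where they do the work, as an engineer would, in place of code of your own. Each camera call takes 0.05 s, during which the arm holds its last target. There are 200 camera calls.

### The job

The thin aluminium board lies flat on the cold preheater, too thin to pick up there. Slide it flat over the preheater's open front edge until roughly a third of its length sticks out and it can be gripped there; lift it well clear, then lay it flat, same face up, centred on the flat top of the finned heat sink with its length along the heat sink's, and let go. Do not let the board fall to the bench, and leave the other things on the bench where they are.

Things in the scene. Friction and masses are not known exactly. Their poses are not given: they have to be found in the camera images.
- board: bare aluminium board 120 mm long (x) by 60 wide (y) by 3 thick, 60 g, flat copper pads on its upper (+z) face. Origin: centre of its underside. Starts loose and flat, wholly on the preheater plate, x within 20 degrees of the preheater's x; its -x end is nearest the open edge. Fingertips pressed on its top with 5 to 25 N drag it along: they hold it better than the plate does.
- preheater: fixed grey box, smooth, slippery dark flat top 190 mm (x) by 160 mm (y), 45 mm up. An aluminium fence 6 mm high and thick stands along its back (+x) and both side rims; the front (-x) edge, towards the robot, is open and flush. Origin: centre of its underside. A small knob sticks out 12 mm from its -y side.
- front_edge (a point): middle of the preheater's open front edge, on the plate surface, 45 mm above the bench; axes as the preheater's (x points inward over the plate, to the back fence).
- heatsink: loose aluminium heat sink, 110 mm long (its x axis) by 44 mm wide (y) by 32 mm high, five fins running lengthwise below, flat plain top; about 0.4 kg. Narrower than the board, so fingers holding the board by its long sides pass down beside it (8 mm to spare a side). Origin: centre of its underside; z up.
- sink_top (a point): centre of the heat sink's flat top, 32 mm above the bench; axes as the heat sink's.
- cup: bystander: brown paper cup, 76 mm across at the rim, 90 mm high, standing beyond the work; origin at the centre of its foot
- flux_bottle: bystander: small amber bottle with black cap, 28 mm across, 65 mm high; origin at the centre of its foot
- spool: bystander: grey solder spool standing on its flange, 52 mm across, 40 mm high; origin at the centre of its foot
Things that resemble listed ones, but are neither listed nor needed, are in the scene too. Several things have the shape of the heatsink; the one meant has the colours described above.

How it is judged (in metres and radians):
On the way, in this order (a step that is already met when the one before it is completed fails the run):
1. the board, still flat on the plate, sticks out roughly a third (24 to 54 mm) over the open front edge (x of board in the frame of front_edge between 0.006 and 0.036 m and z of board in the frame of front_edge between -0.003 and 0.003 m and angle between the x axis of board and the x axis of preheater, either way round below 0.5 rad and angle between board's own z axis and vertical below 0.04 rad), for 0.2 s.
2. the board is lifted at least 30 mm clear of the plate (height (world z) of board above 0.075 m and contact force between board and preheater below 0.05 N), for 0.1 s.
At the end, for the whole second after the job is handed in: the board lies flat and still on the heat sink's top, padded face up, its centre within 15 mm lengthwise and 10 mm crosswise of the middle of the top, its length within 8.5 degrees of the heat sink's length; the heat sink stands upright (x of board in the frame of sink_top between -0.015 and 0.015 m and y of board in the frame of sink_top between -0.01 and 0.01 m and z of board in the frame of sink_top between -0.003 and 0.003 m and angle between the x axis of board and the x axis of heatsink, either way round below 0.15 rad and angle between each of board, heatsink's own z axis and vertical below 0.04 rad and linear speed of board below 0.02 m/s); the robot touches nothing.
It fails at once if the board falls to the bench (height (world z) of board below 0.02 m).
It fails at once if the cup is moved over 30 mm (distance of cup from where it was at the start of the episode above 0.03 m).
It fails at once if the bottle is moved over 30 mm (distance of flux_bottle from where it was at the start of the episode above 0.03 m).
It fails at once if the spool is moved over 30 mm (distance of spool from where it was at the start of the episode above 0.03 m).
It also fails if it takes over 48 s, if anything falls off the work surface, if the arm or the gripper's body presses on something with over 40 N, if the wrist force passes 120 N, or if a joint passes its speed limit or range.

## Working session

There is one attempt and no reset: what is moved stays moved. The work goes in short steps, Python scripts to look and compute and a tool call to move; the robot and the scene stay as the last step left them, time stands still between calls to the robot, and variables do not carry over. Pictures are saved under pics/ and viewed, at most 10 in all, crops included, and the job is handed in when it is done.

Besides the shell and the picture viewer there is one more tool, called as a command line: name --argument value ..., lists and objects as JSON in quotes. step_arm: Moves the arm, as the interface text tells. Its arguments: {"type":"object","properties":{"targets":{"type":"array","items":{"type":"object","properties":{"angular":{"type":"array","items":{"type":"number","minimum":-1,"maximum":1}},"dp":{"type":"array","items":{"type":"number","minimum":-1,"maximum":1}},"fingers":{"type":"number"}}}},"newtons":{"type":"number"}},"required":["targets"]}

```bash
mkdir -p pics; ls; cat > h.py <<'E'
import numpy as np, cv2
from bench import *
def ray(cam,px):
    p=camera_params(cam); f=240/np.tan(np.radians(p["vfov"])/2)
    R=np.array(p["R"]);t=np.array(p["t"])
    d=R.T@np.array([(px[0]-p["cx"])/f,(px[1]-p["cy"])/f,1]); return -R.T@t,d
def onz(cam,px,z):
    o,d=ray(cam,px); return o+d*(z-o[2])/d[2]
def proj(cam,X):
    p=camera_params(cam); f=240/np.tan(np.radians(p["vfov"])/2)
    c=np.array(p["R"])@np.array(X,float)+np.array(p["t"]); return [f*c[0]/c[2]+p["cx"],f*c[1]/c[2]+p["cy"]]
def rect(cam,m,z):
    c,_=cv2.findContours(m.astype(np.uint8),cv2.RETR_EXTERNAL,cv2.CHAIN_APPROX_NONE)
    c=max(c,key=cv2.contourArea)[:,0,:]
    P=np.array([onz(cam,q,z)[:2] for q in c],np.float32)
    return cv2.minAreaRect(P)
E
python3 - <<'E'
from h import *
a=snapshot("top");b=snapshot("scene")
cv2.imwrite("pics/top.png",a);cv2.imwrite("pics/scene.png",b)
np.set_printoptions(precision=1,suppress=True)
for n,z in [("board",48),("heatsink",32),("preheater",45)]:
    for m in masks_of("top",n): print(n,m["conf"],m["at"],rect("top",m["pixels"],z),m["pixels"].sum())
for n,z in [("board",45),("front_edge",45),("sink_top",32),("cup",0),("flux_bottle",0),("spool",0),("preheater",0)]:
    for m in pinpoint("top",n): print(n,m["conf"],m["at"],onz("top",m["at"],z))
print(camera_params("top"));print(sense())
E
```

```text
pics
board 0.75 [432.4, 276.7] ((545.6158447265625, -150.48904418945312), (60.22095489501953, 120.79573059082031), 74.52288055419922) 2777
heatsink 0.91 [256.0, 342.8] ((447.44744873046875, 130.21356201171875), (45.602481842041016, 111.335205078125), 28.528268814086914) 1931
heatsink 0.81 [250.3, 250.4] ((602.9598388671875, 145.47010803222656), (113.0187759399414, 48.24736785888672), 2.8352959156036377) 1927
heatsink 0.75 [170.4, 232.0] ((632.8157958984375, 277.9267883300781), (113.75226593017578, 50.3795280456543), 9.42176628112793) 2003
heatsink 0.38 [420.3, 273.7] ((555.4307861328125, -155.12567138671875), (173.6339874267578, 195.90902709960938), 75.80289459228516) 9221
preheater 0.67 [415.7, 272.6] ((553.7715454101562, -152.628662109375), (171.43844604492188, 194.20260620117188), 75.45983123779297) 9304
board 0.94 [432.6, 280.7] [ 545.1 -152.    45. ]
front_edge 0.87 [419.9, 334.9] [ 459.3 -127.6   45. ]
sink_top 0.98 [169.6, 232.3] [634.1 278.8  32. ]
sink_top 0.93 [260.6, 342.8] [450.7 127.   32. ]
sink_top 0.61 [247.0, 251.8] [599.1 149.6  32. ]
cup 0.7 [426.4, 153.0] [ 773.7 
[... 221 characters left out ...]
9.9, 279.7] [ 550.7 -156.2    0. ]
preheater 0.72 [251.3, 248.7] [609.  146.6   0. ]
{'vfov': 45.82813856429217, 'cx': 319.4274031955159, 'cy': 237.65696476438208, 'R': array([[-0. , -1. , -0. ],
       [-1. ,  0. , -0.2],
       [ 0.2,  0. , -1. ]]), 't': array([ 39.6, 617. , 871.2])}
{'time': 0.6, 'joint_pos': array([-81. ,   7.5,  85.3,  -0. ,  87.3,  -4.9]), 'qd': array([ 0. , -0. ,  0.1, -0. , -0.1, -0.1]), 'joint_efforts': array([ -0. , -56.9, -50.1,  -0. ,   0. ,  -0. ]), 'tool_pos': array([ 143.7, -582.5,  231.3]), 'tcp_rot': array([180. ,   0. ,  13.9]), 'ft_force': array([-0.4, -0.2, -0.3]), 'wrist_torque': array([0. , 0.1, 0. ]), 'grip_force': 0.0, 'finger_gap': 85.25841821423882}
```

View pics/top.png

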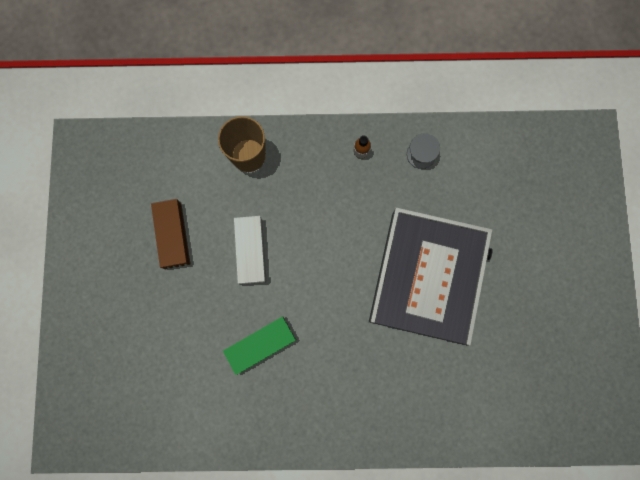

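View pics/scene.png

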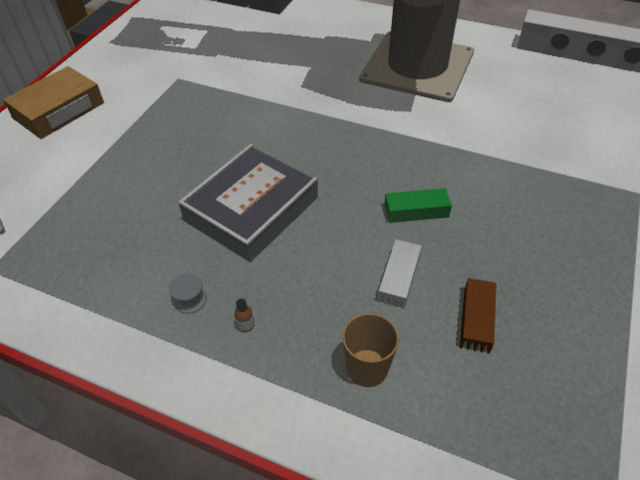

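The top view shows the board at pixel (432,277) on the preheater, whose front edge is at (420,334). The silver heat sink is at (250,250); the green and brown ones are look-alikes. Measured sizes match the given ones (60×121 and about 113×48). I'll move above the board with the fingers shut.

step_arm --targets '[{"dp":[0.12,-0.08,0],"fingers":1},{"dp":[0.3,-0.19,0],"fingers":1},{"dp":[0.48,-0.3,0],"fingers":1},{"dp":[0.66,-0.41,0],"fingers":1},{"dp":[0.84,-0.52,0],"fingers":1},{"dp":[1,-0.63,0],"fingers":1},{"dp":[1,-0.75,0],"fingers":1},{"dp":[1,-0.79,0],"fingers":1}]' --newtons 40

```text
validation failed for argument at $.ta...
```

step_arm --targets '[{"dp":[0.15,-0.08,0],"fingers":1},{"dp":[0.3,-0.19,0],"fingers":1},{"dp":[0.48,-0.3,0],"angular":[0,0,0.04],"fingers":1},{"dp":[0.66,-0.41,0],"angular":[0,0,0.08],"fingers":1},{"dp":[0.84,-0.52,0],"angular":[0,0,0.12],"fingers":1},{"dp":[1,-0.63,0],"angular":[0,0,0.16],"fingers":1},{"dp":[1,-0.75,0],"angular":[0,0,0.16],"fingers":1},{"dp":[1,-0.79,0],"angular":[0,0,0.16],"fingers":1}]'

```text
validation failed for argument at $.ta...
```

```bash
cat >> h.py <<'E'
np.set_printoptions(precision=3,suppress=True)
def plan(xyz,yaw):
    from scipy.spatial.transform import Rotation as Ro
    s=sense(); R=Ro.from_euler("xyz",s["tcp_rot"],degrees=True)
    T=Ro.from_euler("xyz",[180,0,yaw],degrees=True)
    return R.inv().apply(np.array(xyz)-s["tool_pos"])/200,(R.inv()*T).as_rotvec()/np.pi
E
python3 - <<'E'
from h import *
s=sense();print(s["time"],s["tool_pos"],s["tcp_rot"],s["ft_force"])
a=snapshot("wrist");cv2.imwrite("pics/w1.png",a)
for n,z in [("board",48),("preheater",45)]:
    for m in masks_of("wrist",n): print(n,m["conf"],m["at"],rect("wrist",m["pixels"],z),m["pixels"].sum())
for n,z in [("board",45),("front_edge",45)]:
    for m in pinpoint("wrist",n): print(n,m["conf"],m["at"],onz("wrist",m["at"],z))
E
```

```text
0.6 [ 143.699 -582.547  231.296] [179.999   0.     13.856] [-0.396 -0.227 -0.317]
```

View pics/w1.png

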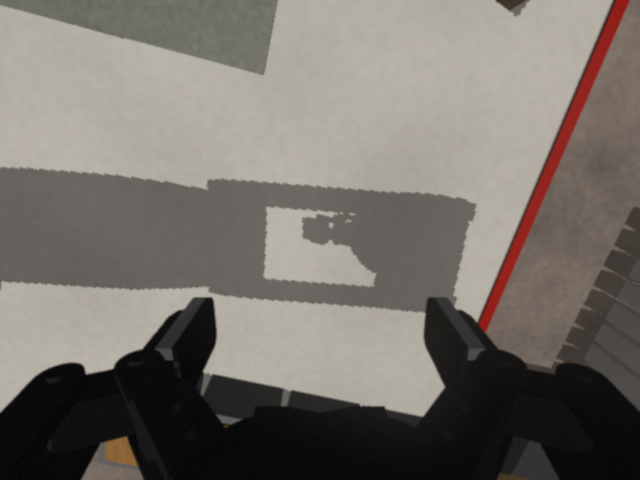

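The arm hasn't moved: the wrist view shows only bare bench, with the fingers at (200,330) and (440,330). The rows probably need every field, so I'll include them all.

step_arm --targets '[{"angular":[0,0,0],"dp":[0.12,-0.08,0],"fingers":1},{"angular":[0,0,0],"dp":[0.3,-0.19,0],"fingers":1},{"angular":[0,0,0],"dp":[0.48,-0.3,0],"fingers":1},{"angular":[0,0,0],"dp":[0.66,-0.41,0],"fingers":1},{"angular":[0,0,0],"dp":[0.84,-0.52,0],"fingers":1},{"angular":[0,0,0],"dp":[1,-0.63,0],"fingers":1},{"angular":[0,0,0],"dp":[1,-0.75,0],"fingers":1},{"angular":[0,0,0],"dp":[1,-0.79,0],"fingers":1}]' --newtons 40

```text
time: 1.85
tool_pos: [300.3, -380.3, 231.4]
tcp_rot: [180.0, -0.0, 13.9]
ft_force: [-0.0, 0.0, 0.5]
finger_gap: 0.1
grip_force: 0.0
```

step_arm --targets '[{"angular":[0,0,0],"dp":[0.15,-0.1,0],"fingers":1},{"angular":[0,0,0],"dp":[0.35,-0.25,0],"fingers":1},{"angular":[0,0,0.04],"dp":[0.55,-0.4,0],"fingers":1},{"angular":[0,0,0.08],"dp":[0.75,-0.55,0],"fingers":1},{"angular":[0,0,0.12],"dp":[0.9,-0.7,0],"fingers":1},{"angular":[0,0,0.16],"dp":[1,-0.78,0],"fingers":1},{"angular":[0,0,0.16],"dp":[1,-0.78,0],"fingers":1},{"angular":[0,0,0.16],"dp":[1,-0.78,0],"fingers":1}]'

```text
time: 2.85
tool_pos: [456.6, -182.7, 231.3]
tcp_rot: [180.0, 0.0, -14.9]
ft_force: [0.2, -0.6, 0.0]
finger_gap: 0.1
grip_force: 0.0
```

```bash
python3 - <<'E'
from h import *
s=sense();print(s["time"],s["tool_pos"],s["tcp_rot"],s["ft_force"])
a=snapshot("wrist");cv2.imwrite("pics/w2.png",a)
for n,z in [("board",48),("preheater",45)]:
    for m in masks_of("wrist",n): print(n,m["conf"],m["at"],rect("wrist",m["pixels"],z),m["pixels"].sum())
for n,z in [("board",45),("front_edge",45)]:
    for m in pinpoint("wrist",n): print(n,m["conf"],m["at"],onz("wrist",m["at"],z))
# plate corners in top picture, then heat sink top
for q in [(371,322),(469,345),(491,230),(397,209)]: print(onz("top",q,48 if q[1]<300 else 45))
E
```

```text
2.85 [ 456.592 -182.749  231.28 ] [179.972   0.007 -14.852] [ 0.157 -0.585  0.025]
board 0.91 [257.4, 120.1] ((546.2470703125, -152.4391632080078), (60.76177215576172, 119.75343322753906), 74.20710754394531) 10009
preheater 0.78 [222.4, 94.0] ((549.6878051757812, -154.02798461914062), (172.8574981689453, 181.15399169921875), 75.60498809814453) 31095
board 0.82 [256.1, 124.9] [ 544.817 -149.037   45.   ]
front_edge 0.93 [260.7, 218.6] [ 462.828 -126.866   45.   ]
[480.8   -50.648  45.   ]
[ 442.304 -204.517   45.   ]
[ 625.929 -250.471   48.   ]
[663.614 -98.748  48.   ]
```

View pics/w2.png

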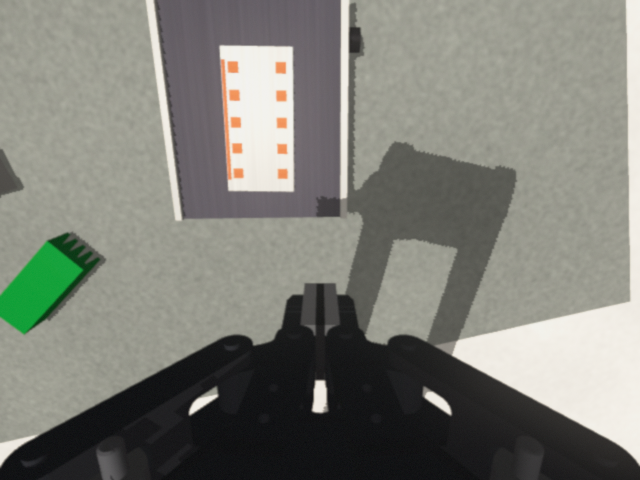

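The wrist view shows the board over (220–293, 45–190) and the front edge at row 218, x 180–345. The board centre is (546,-152) and the edge middle (462,-127), so the centre is about 87 mm inside. It needs about 67 mm of slide. I'll move over the board centre plus 15 mm inward and go down to about 58 mm.

step_arm --targets '[{"angular":[0,0,0],"dp":[0.15,-0.08,0.1],"fingers":1},{"angular":[0,0,0],"dp":[0.3,-0.17,0.3],"fingers":1},{"angular":[0,0,0],"dp":[0.47,-0.26,0.5],"fingers":1},{"angular":[0,0,0],"dp":[0.47,-0.26,0.7],"fingers":1},{"angular":[0,0,0],"dp":[0.47,-0.26,0.8],"fingers":1},{"angular":[0,0,0],"dp":[0.47,-0.26,0.85],"fingers":1},{"angular":[0,0,0],"dp":[0.47,-0.26,0.87],"fingers":1},{"angular":[0,0,0],"dp":[0.47,-0.26,0.87],"fingers":1}]'

```text
time: 4.1
tool_pos: [561.8, -156.4, 58.7]
tcp_rot: [180.0, -0.1, -15.0]
ft_force: [-0.5, -0.1, 0.6]
finger_gap: 0.0
grip_force: 0.0
```

step_arm --targets '[{"angular":[0,0,0],"dp":[0,0,0.01],"fingers":1},{"angular":[0,0,0],"dp":[0,0,0.02],"fingers":1},{"angular":[0,0,0],"dp":[0,0,0.03],"fingers":1},{"angular":[0,0,0],"dp":[0,0,0.035],"fingers":1},{"angular":[0,0,0],"dp":[0,0,0.04],"fingers":1},{"angular":[0,0,0],"dp":[0,0,0.044],"fingers":1},{"angular":[0,0,0],"dp":[0,0,0.044],"fingers":1},{"angular":[0,0,0],"dp":[0,0,0.044],"fingers":1}]'

```text
time: 5.1
tool_pos: [561.1, -155.9, 48.5]
tcp_rot: [-180.0, -0.0, -14.9]
ft_force: [0.3, -0.5, -0.0]
finger_gap: 0.3
grip_force: 0.0
```

step_arm --targets '[{"angular":[0,0,0],"dp":[0,0,0.003],"fingers":1},{"angular":[0,0,0],"dp":[0,0,0.004],"fingers":1},{"angular":[0,0,0],"dp":[0,0,0.005],"fingers":1},{"angular":[0,0,0],"dp":[0,0,0.005],"fingers":1},{"angular":[0,0,0],"dp":[0,0,0.005],"fingers":1},{"angular":[0,0,0],"dp":[0,0,0.005],"fingers":1},{"angular":[0,0,0],"dp":[0,0,0.005],"fingers":1},{"angular":[0,0,0],"dp":[0,0,0.005],"fingers":1}]'

```text
time: 6.1
tool_pos: [561.5, -156.0, 48.1]
tcp_rot: [180.0, -0.1, -14.9]
ft_force: [-1.2, -0.2, 4.9]
finger_gap: -0.0
grip_force: 2.6
```

step_arm --targets '[{"angular":[0,0,0],"dp":[0,0,0.003],"fingers":1},{"angular":[0,0,0],"dp":[0,0,0.005],"fingers":1},{"angular":[0,0,0],"dp":[-0.01,0,0.005],"fingers":1},{"angular":[0,0,0],"dp":[-0.03,0,0.005],"fingers":1},{"angular":[0,0,0],"dp":[-0.06,0,0.005],"fingers":1},{"angular":[0,0,0],"dp":[-0.09,0,0.005],"fingers":1},{"angular":[0,0,0],"dp":[-0.12,0,0.005],"fingers":1},{"angular":[0,0,0],"dp":[-0.14,0,0.005],"fingers":1}]'

```text
time: 7.1
tool_pos: [535.5, -149.3, 48.1]
tcp_rot: [180.0, -0.2, -14.9]
ft_force: [2.1, -0.4, 7.1]
finger_gap: -0.1
grip_force: 3.5
```

```bash
cat > chk.py <<'E'
from h import *
s=sense();print(s["time"],s["tool_pos"],s["tcp_rot"],s["ft_force"])
import sys
u=np.array([np.cos(np.radians(-14.3)),np.sin(np.radians(-14.3))])
for c in ["top","wrist"]:
    a=snapshot(c)
    if len(sys.argv)>1 and c==sys.argv[2]: cv2.imwrite("pics/%s.png"%sys.argv[1],a)
    for m in masks_of(c,"board")[:1]:
        r=rect(c,m["pixels"],48);print(c,m["conf"],r, (np.array(r[0])-[462,-127])@u)
    for m in pinpoint(c,"board")[:1]:
        P=onz(c,m["at"],45);print(m["conf"],P,(P[:2]-[462,-127])@u)
E
python3 chk.py
```

```text
7.1 [ 535.548 -149.269   48.077] [179.982  -0.221 -14.95 ] [ 2.074 -0.396  7.131]
top 0.83 ((502.63787841796875, -111.71014404296875), (8.865827560424805, 67.76100158691406), 73.62908935546875) 35.602164151951754
wrist 0.95 ((547.325439453125, -152.64315795898438), (60.54969024658203, 66.6143569946289), 75.04673767089844) 89.01552781824498
```

The board follows: its far end has moved the same 27 mm. I'll slide the remaining 40 mm.

step_arm --targets '[{"angular":[0,0,0],"dp":[-0.02,0,0.002],"fingers":1},{"angular":[0,0,0],"dp":[-0.05,0,0.002],"fingers":1},{"angular":[0,0,0],"dp":[-0.08,0,0.002],"fingers":1},{"angular":[0,0,0],"dp":[-0.11,0,0.002],"fingers":1},{"angular":[0,0,0],"dp":[-0.14,0,0.002],"fingers":1},{"angular":[0,0,0],"dp":[-0.17,0,0.002],"fingers":1},{"angular":[0,0,0],"dp":[-0.19,0,0.002],"fingers":1},{"angular":[0,0,0],"dp":[-0.2,0,0.002],"fingers":1}]'

```text
time: 8.4
tool_pos: [497.4, -139.1, 48.1]
tcp_rot: [180.0, -0.3, -14.9]
ft_force: [1.1, -0.4, 8.4]
finger_gap: 0.0
grip_force: 4.3
```

step_arm --targets '[{"angular":[0,0,0],"dp":[0,0,0],"fingers":1},{"angular":[0,0,0],"dp":[0,0,0],"fingers":1},{"angular":[0,0,0],"dp":[0,0,-0.05],"fingers":1},{"angular":[0,0,0],"dp":[0,0,-0.15],"fingers":1},{"angular":[0,0,0],"dp":[0,0,-0.3],"fingers":0},{"angular":[0,0,0],"dp":[-0.2,0,-0.4],"fingers":0},{"angular":[0,0,0],"dp":[-0.4,0,-0.5],"fingers":0},{"angular":[0,0,0],"dp":[-0.5,0,-0.5],"fingers":0}]'

```text
time: 9.4
tool_pos: [398.2, -112.4, 147.7]
tcp_rot: [180.0, -0.1, -14.9]
ft_force: [0.3, -0.0, -0.4]
finger_gap: 72.3
grip_force: 0.0
```

```bash
python3 chk.py w3 wrist
```

```text
9.4 [ 398.155 -112.43   147.669] [179.981  -0.127 -14.944] [ 0.326 -0.009 -0.363]
top 0.69 ((480.9943542480469, -133.43112182617188), (60.01337432861328, 120.50663757324219), 73.9786605834961) 19.994308816036458
0.74 [ 482.792 -132.671   45.   ] 21.548836026699032
wrist 0.92 ((482.8548583984375, -135.0841064453125), (60.348575592041016, 119.30522155761719), 74.63482666015625) 22.20545217508636
0.7 [ 480.88  -135.662   45.   ] 20.43493852152014
```

View pics/w3.png

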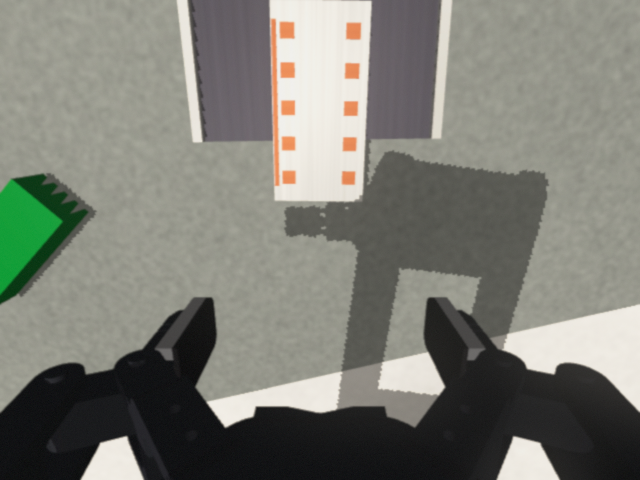

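The wrist view shows the board sticking out past the edge, from row 140 to row 200, and straight. Its centre is at (482,-135), about 21 mm inside the edge, so roughly 40 mm overhangs. I'll lower the open fingers around the overhang and grip.

step_arm --targets '[{"angular":[0,0,0],"dp":[0.12,0,0],"fingers":0},{"angular":[0,0,0.003],"dp":[0.23,0,0.1],"fingers":0},{"angular":[0,0,0.003],"dp":[0.23,0,0.25],"fingers":0},{"angular":[0,0,0.003],"dp":[0.23,0,0.4],"fingers":0},{"angular":[0,0,0.003],"dp":[0.23,0,0.52],"fingers":0},{"angular":[0,0,0.003],"dp":[0.23,0,0.6],"fingers":0},{"angular":[0,0,0.003],"dp":[0.23,0,0.62],"fingers":0},{"angular":[0,0,0.003],"dp":[0.23,0,0.62],"fingers":0}]'

```text
time: 10.7
tool_pos: [443.6, -124.6, 22.4]
tcp_rot: [180.0, -0.0, -15.5]
ft_force: [-0.5, -0.9, 0.5]
finger_gap: 85.1
grip_force: 0.0
```

step_arm --targets '[{"angular":[0,0,0],"dp":[0,0,0],"fingers":0.2},{"angular":[0,0,0],"dp":[0,0,0],"fingers":0.25},{"angular":[0,0,0],"dp":[0,0,0],"fingers":0.3},{"angular":[0,0,0],"dp":[0,0,0],"fingers":0.4},{"angular":[0,0,0],"dp":[0,0,0],"fingers":0.6},{"angular":[0,0,0],"dp":[0,0,0],"fingers":1},{"angular":[0,0,0],"dp":[0,0,0],"fingers":1},{"angular":[0,0,0],"dp":[0,0,0],"fingers":1}]' --newtons 50

```text
time: 11.7
tool_pos: [443.8, -124.7, 22.8]
tcp_rot: [180.0, -0.1, -15.5]
ft_force: [-0.4, 1.2, 5.0]
finger_gap: 58.5
grip_force: 52.1
```

```bash
python3 chk.py w4 wrist
```

```text
11.7 [ 443.789 -124.679   22.833] [179.992  -0.067 -15.485] [-0.393  1.228  5.029]
top 0.97 ((504.103515625, -121.53526306152344), (24.735509872436523, 81.83284759521484), 74.65184020996094) 39.44918435956672
0.67 [600.465 142.841  45.   ] 67.52409403020152
wrist 0.75 ((482.57952880859375, -135.64727783203125), (60.70569610595703, 119.44587707519531), 75.16400909423828) 22.077756247719194
0.96 [ 480.589 -135.881   45.   ] 20.20651776331484
```

View pics/w4.png

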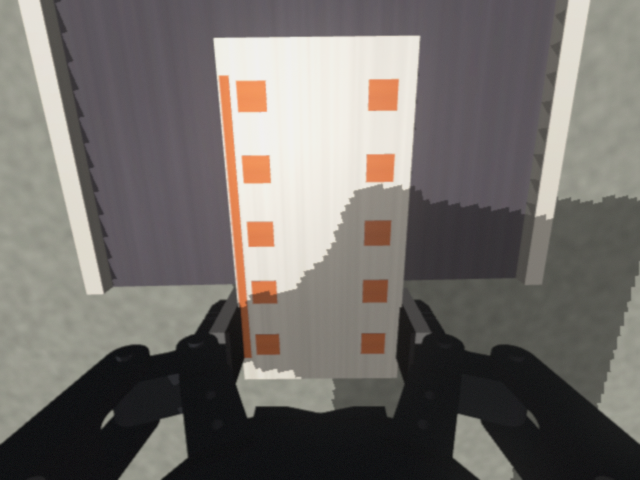

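The fingers hold the overhang by both long sides at rows 300–370 (gap 58.5 mm, 52 N) and the board is flat. Now I'll lift.

step_arm --targets '[{"angular":[0,0,0],"dp":[0,0,-0.03],"fingers":1},{"angular":[0,0,0],"dp":[0,0,-0.08],"fingers":1},{"angular":[0,0,0],"dp":[0,0,-0.15],"fingers":1},{"angular":[0,0,0],"dp":[0,0,-0.25],"fingers":1},{"angular":[0,0,0],"dp":[0,0,-0.35],"fingers":1},{"angular":[0,0,0],"dp":[0,0,-0.45],"fingers":1},{"angular":[0,0,0],"dp":[0,0,-0.5],"fingers":1},{"angular":[0,0,0],"dp":[0,0,-0.5],"fingers":1}]' --newtons 70

```text
time: 13.0
tool_pos: [443.9, -124.7, 123.2]
tcp_rot: [180.0, -0.1, -15.5]
ft_force: [-0.1, 0.2, -1.5]
finger_gap: 57.4
grip_force: 74.5
```

```bash
python3 - <<'E'
from h import *
s=sense();print(s["time"],s["tool_pos"],s["tcp_rot"],s["ft_force"],s["finger_gap"],s["grip_force"])
a=snapshot("scene");b=snapshot("top");w=snapshot("wrist")
cv2.imwrite("pics/m5.png",np.hstack([a[100:330,130:510],w[::2,::2][:230]]))
np.save("w5.npy",w)
for m in masks_of("top","heatsink"): print(m["conf"],m["at"],rect("top",m["pixels"],32))
for n in ["sink_top","heatsink"]:
  for c in ["top","scene"]:
    for m in pinpoint(c,n):print(n,c,m["conf"],m["at"],onz(c,m["at"],32 if n=="sink_top" else 0))
for m in masks_of("wrist","board")[:1]: print(rect("wrist",m["pixels"],s["tool_pos"][2]+25))
# silver sink, top face outline by brightness in the top view
hsv=cv2.cvtColor(b,cv2.COLOR_BGR2HSV); g=cv2.cvtColor(b,cv2.COLOR_BGR2GRAY)
print(g[250,225:275]); print(g[205:295:1,250])
E
```

```text
13.0 [ 443.867 -124.725  123.155] [179.985  -0.116 -15.486] [-0.08   0.193 -1.498] 57.400283606402915 74.51882243156433
0.92 [248.5, 247.6] ((603.8493041992188, 146.046875), (113.93572235107422, 48.983951568603516), 3.8167970180511475)
0.62 [170.6, 233.5] ((633.1583251953125, 277.6720886230469), (114.38358306884766, 50.53887939453125), 9.505326271057129)
0.6 [257.6, 343.0] ((447.45367431640625, 129.44593811035156), (42.75697708129883, 110.34233856201172), 29.36965560913086)
sink_top top 0.93 [257.6, 343.1] [450.35 131.8   32.  ]
sink_top top 0.9 [169.3, 235.4] [628.876 279.129  32.   ]
sink_top top 0.78 [249.2, 252.3] [598.225 145.986  32.   ]
sink_top scene 0.95 [479.9, 310.4] [636.311 281.294  32.   ]
sink_top scene 0.87 [416.1, 200.0] [449.707 126.622  32.   ]
heatsink top 0.73 [172.9, 236.7] [632.118 281.617   0.   ]
heatsink top 0.68 [261.2, 342.3] [451.035 129.48    0.   ]
heatsink top 0.67 [250.6, 248.7] [608.971 147.783   0.   ]
heatsink scene 0.97 [476.9, 321.3] [634.902 282.862  -0.   ]
heatsink scene 0.73 [416.1, 211.6] [446.738 129.648   0.   ]
heatsink scene 0.7 [398.7, 281.8] [608.808 148.05    0.   ]
((481.9605407714844, -135.32740783691406), (58.656150817871094, 117.38479614257812), 74.99976348876953)
[117 119 119 120 122 119 116 118 121 123 139 185 189 190 190 189 189 189
 190 189 188 189 189 188 188 188 189 189 189 188 186 186 188 189 189 189
 180 124  66  60  63  63  75 111 116 119 119 119 118 118]
[117 115 114 113 113 112 113 117 118 120 122 149 181 189 189 190 190 190
 189 189 189 189 189 189 189 189 189 189 189 189 189 189 189 189 189 189
 188 188 188 188 188 188 188 188 188 188 188 188 188 188 188 188 187 187
 187 187 187 187 187 186 186 186 185 185 185 185 185 184 184 185 184 183
 183 183 183 183 178 132  81  64  70 108 115 116 115 118 120 121 120 116]
```

View pics/m5.png

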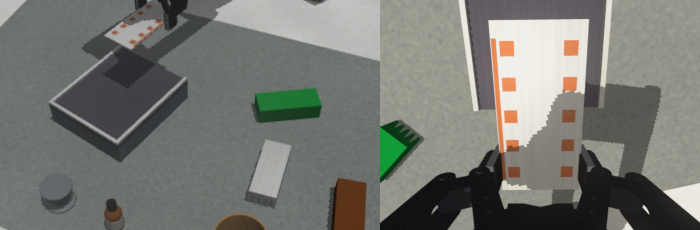

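The board is level in the grip, and its centre is about 40 mm ahead of the tool. Next I'll measure the silver sink's top face precisely from its bright outline.

```bash
python3 - <<'E'
from h import *
b=snapshot("top");g=cv2.cvtColor(b,cv2.COLOR_BGR2GRAY)
print(camera_params("top")["R"].T@-camera_params("top")["t"])
m=np.zeros((480,640),bool);m[205:300,225:280]=g[205:300,225:280]>150
r=rect("top",m,32);print(r);bx=cv2.boxPoints(r);print(bx)
s=snapshot("scene");gs=cv2.cvtColor(s,cv2.COLOR_BGR2GRAY)
for k in masks_of("scene","heatsink"):
    mm=k["pixels"]&(gs>140)
    if mm.sum()>300 and s[mm].std(1).mean()<15: print("scene",k["at"],rect("scene",mm,32))
for y in [150]: print(s[255:310:4,398], s[270,370:430:4])
E
```

```text
[465.742  24.96  961.062]
((604.3397827148438, 147.34169006347656), (109.63025665283203, 43.73171615600586), 3.816080093383789)
[[548.191 165.511]
 [551.101 121.876]
 [660.489 129.172]
 [657.578 172.807]]
scene [401.3, 274.2] ((602.89501953125, 146.2193603515625), (109.75250244140625, 43.424346923828125), 3.867046356201172)
[[161 165 163]
 [167 169 167]
 [168 172 169]
 [167 170 167]
 [168 170 168]
 [170 172 170]
 [172 174 172]
 [170 171 170]
 [171 174 173]
 [173 177 174]
 [164 167 165]
 [ 78  80  79]
 [ 73  75  74]
 [108 111 108]] [[110 114 108]
 [117 120 116]
 [115 118 113]
 [114 118 113]
 [168 172 170]
 [170 172 171]
 [169 171 169]
 [167 170 168]
 [168 171 169]
 [168 172 170]
 [175 177 176]
 [144 146 144]
 [108 113 108]
 [116 120 115]
 [113 116 111]]
```

step_arm --targets '[{"angular":[0,0,0],"dp":[-0.02,-0.1,-0.05],"fingers":1},{"angular":[0,0,0],"dp":[-0.05,-0.2,-0.08],"fingers":1},{"angular":[0,0,-0.03],"dp":[-0.1,-0.35,-0.1],"fingers":1},{"angular":[0,0,-0.06],"dp":[-0.15,-0.5,-0.1],"fingers":1},{"angular":[0,0,-0.09],"dp":[-0.2,-0.65,-0.1],"fingers":1},{"angular":[0,0,-0.1],"dp":[-0.25,-0.8,-0.1],"fingers":1},{"angular":[0,0,-0.1],"dp":[-0.28,-0.92,-0.1],"fingers":1},{"angular":[0,0,-0.1],"dp":[-0.28,-1,-0.1],"fingers":1}]'

```text
time: 14.6
tool_pos: [442.7, 84.3, 142.1]
tcp_rot: [-180.0, -0.0, 2.6]
ft_force: [-0.4, -0.4, -0.3]
finger_gap: 57.6
grip_force: 74.6
```

```bash
python3 - <<'E'
from h import *
from scipy.spatial.transform import Rotation as Ro
s=sense();snapshot("wrist")
for z in (22.5,25.2):
  r=rect("wrist",masks_of("wrist","board")[0]["pixels"],s["tool_pos"][2]+z)
  R=Ro.from_euler("xyz",s["tcp_rot"],degrees=True)
  d=R.inv().apply([*(np.array(r[0])-s["tool_pos"][:2]),0]);print(r,d)
yaw=3.8;c,k=np.cos(np.radians(yaw)),np.sin(np.radians(yaw))
T=np.array([603.8-40.5*c,146.9-40.5*k])
print(T,plan([*T,142],yaw),plan([*T,10],yaw)[0])
E
```

```text
((482.1468505859375, 85.95654296875), (121.56786346435547, 61.07648849487305), 3.2742836475372314) [39.513  0.143  0.007]
((482.77911376953125, 85.14997100830078), (118.72036743164062, 59.63802719116211), 3.262251138687134) [40.109  0.977  0.007]
[563.389 144.216] (array([ 0.616, -0.276,  0.   ]), array([ 0.   ,  0.   , -0.007])) [ 0.616 -0.276  0.66 ]
```

step_arm --targets '[{"angular":[0,0,0],"dp":[0.1,-0.04,0],"fingers":1},{"angular":[0,0,0],"dp":[0.25,-0.12,0],"fingers":1},{"angular":[0,0,-0.004],"dp":[0.4,-0.19,0.1],"fingers":1},{"angular":[0,0,-0.004],"dp":[0.52,-0.24,0.2],"fingers":1},{"angular":[0,0,-0.004],"dp":[0.6,-0.27,0.3],"fingers":1},{"angular":[0,0,-0.004],"dp":[0.62,-0.275,0.4],"fingers":1},{"angular":[0,0,-0.004],"dp":[0.62,-0.275,0.45],"fingers":1},{"angular":[0,0,-0.004],"dp":[0.62,-0.275,0.45],"fingers":1}]'

```text
time: 15.75
tool_pos: [562.9, 142.9, 51.1]
tcp_rot: [180.0, 0.1, 3.2]
ft_force: [-0.9, 0.7, -0.2]
finger_gap: 57.7
grip_force: 74.6
```

```bash
python3 - <<'E'
from h import *
s=sense();print(s["tool_pos"],s["tcp_rot"])
w=snapshot("wrist");a=snapshot("scene")
cv2.imwrite("pics/m6.png",np.hstack([cv2.resize(a[150:350,330:510],None,fx=2,fy=2),cv2.resize(w,(0,0),fx=.65,fy=.65)[:400]][:2]) if 0 else np.hstack([cv2.resize(a[180:330,330:510],(374,312)),cv2.resize(w,(416,312))]))
r=rect("wrist",masks_of("wrist","board")[0]["pixels"],s["tool_pos"][2]+25);print(r)
yaw=3.3;c,k=np.cos(np.radians(yaw)),np.sin(np.radians(yaw))
print(plan([563.5,144.2,10],yaw))
E
```

```text
[562.866 142.943  51.075] [179.98    0.135   3.208]
((603.8045654296875, 145.4559783935547), (121.22443389892578, 60.55419921875), 3.7314255237579346)
(array([-0.005, -0.004,  0.216]), array([-0., -0., -0.]))
```

View pics/m6.png

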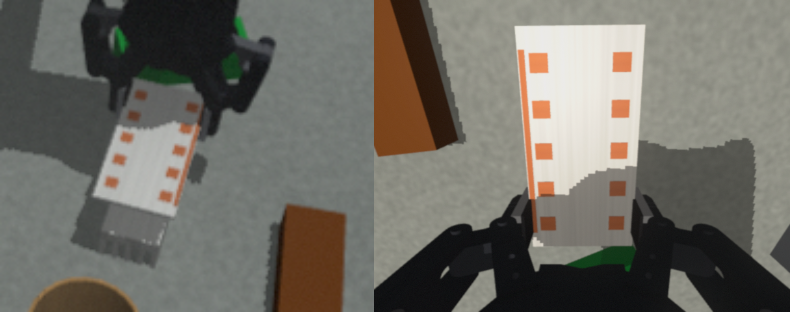

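The board is level above the silver sink and covers it, and the fingers are clear of the green and brown ones. I'll lower it, easing off near contact.

step_arm --targets '[{"angular":[0,0,0],"dp":[0,-0.006,0.05],"fingers":1},{"angular":[0,0,0],"dp":[0,-0.006,0.1],"fingers":1},{"angular":[0,0,0],"dp":[0,-0.006,0.15],"fingers":1},{"angular":[0,0,0],"dp":[0,-0.006,0.175],"fingers":1},{"angular":[0,0,0],"dp":[0,-0.006,0.19],"fingers":1},{"angular":[0,0,0],"dp":[0,-0.006,0.196],"fingers":1},{"angular":[0,0,0],"dp":[0,-0.006,0.2],"fingers":1},{"angular":[0,0,0],"dp":[0,-0.006,0.2],"fingers":1}]'

```text
time: 16.9
tool_pos: [564.3, 144.9, 12.3]
tcp_rot: [-180.0, -0.0, 3.2]
ft_force: [-0.5, 0.4, -0.3]
finger_gap: 57.3
grip_force: 74.6
```

step_arm --targets '[{"angular":[0,0,0],"dp":[0,0,0.002],"fingers":1},{"angular":[0,0,0],"dp":[0,0,0.004],"fingers":1},{"angular":[0,0,0],"dp":[0,0,0.005],"fingers":1},{"angular":[0,0,0],"dp":[0,0,0.006],"fingers":1},{"angular":[0,0,0],"dp":[0,0,0.006],"fingers":1},{"angular":[0,0,0],"dp":[0,0,0.006],"fingers":1},{"angular":[0,0,0],"dp":[0,0,0.006],"fingers":1},{"angular":[0,0,0],"dp":[0,0,0.006],"fingers":1}]'

```text
time: 17.9
tool_pos: [564.1, 144.8, 10.9]
tcp_rot: [-180.0, -0.0, 3.2]
ft_force: [-0.1, 0.5, -0.6]
finger_gap: 57.8
grip_force: 74.6
```

step_arm --targets '[{"angular":[0,0,0],"dp":[0,0,0.002],"fingers":1},{"angular":[0,0,0],"dp":[0,0,0.003],"fingers":1},{"angular":[0,0,0],"dp":[0,0,0.004],"fingers":1},{"angular":[0,0,0],"dp":[0,0,0.005],"fingers":1},{"angular":[0,0,0],"dp":[0,0,0.006],"fingers":1},{"angular":[0,0,0],"dp":[0,0,0.007],"fingers":1},{"angular":[0,0,0],"dp":[0,0,0.007],"fingers":1},{"angular":[0,0,0],"dp":[0,0,0.007],"fingers":1}]'

```text
time: 18.9
tool_pos: [564.7, 144.9, 10.5]
tcp_rot: [-180.0, -0.1, 3.2]
ft_force: [-2.8, -1.8, 9.0]
finger_gap: 57.7
grip_force: 75.2
```

It has made contact at 9 N. I'll ease off slightly, open, then retreat straight up.

step_arm --targets '[{"angular":[0,0,0],"dp":[0,0,-0.003],"fingers":1},{"angular":[0,0,0],"dp":[0,0,-0.003],"fingers":0.2},{"angular":[0,0,0],"dp":[0,0,-0.003],"fingers":0.1},{"angular":[0,0,0],"dp":[0,0,-0.003],"fingers":0},{"angular":[0,0,0],"dp":[0,0,-0.003],"fingers":0},{"angular":[0,0,0],"dp":[0,0,-0.003],"fingers":0},{"angular":[0,0,0],"dp":[0,0,-0.003],"fingers":0},{"angular":[0,0,0],"dp":[0,0,-0.003],"fingers":0}]'

```text
time: 19.9
tool_pos: [564.1, 144.8, 10.1]
tcp_rot: [-180.0, -0.0, 3.2]
ft_force: [-0.7, -0.7, 0.3]
finger_gap: 85.4
grip_force: 0.0
```

step_arm --targets '[{"angular":[0,0,0],"dp":[0,0,-0.04],"fingers":0},{"angular":[0,0,0],"dp":[0,0,-0.1],"fingers":0},{"angular":[0,0,0],"dp":[0,0,-0.2],"fingers":0},{"angular":[0,0,0],"dp":[0,0,-0.35],"fingers":0},{"angular":[0,0,0],"dp":[-0.1,0,-0.5],"fingers":0},{"angular":[0,0,0],"dp":[-0.3,0,-0.65],"fingers":0},{"angular":[0,0,0],"dp":[-0.5,0,-0.7],"fingers":0},{"angular":[0,0,0],"dp":[-0.5,0,-0.7],"fingers":0}]'

```text
time: 20.9
tool_pos: [463.4, 139.5, 152.7]
tcp_rot: [-180.0, -0.2, 3.3]
ft_force: [-0.3, 0.7, 0.7]
finger_gap: 85.2
grip_force: 0.0
```

```bash
python3 - <<'E'
from h import *
s=sense();print(s["time"],s["tool_pos"],s["finger_gap"],s["ft_force"])
w=snapshot("wrist");a=snapshot("scene");snapshot("top")
cv2.imwrite("pics/m7.png",np.hstack([cv2.resize(a[180:330,330:510],(374,312)),cv2.resize(w,(416,312))]))
for c in ("wrist","top","scene"):
  for m in masks_of(c,"board")[:1]: print(c,m["conf"],rect(c,m["pixels"],35))
for m in masks_of("wrist","heatsink"): print(m["conf"],m["at"],rect("wrist",m["pixels"],32))
E
```

```text
20.9 [463.376 139.457 152.726] 85.23599395033753 [-0.312  0.669  0.697]
wrist 0.58 ((580.8953247070312, 144.77244567871094), (70.76927947998047, 60.21705627441406), 3.35648512840271)
top 0.95 ((603.6950073242188, 148.26397705078125), (119.61460876464844, 61.81327438354492), 2.5408544540405273)
scene 0.97 ((602.5374145507812, 147.23536682128906), (122.00614166259766, 60.250091552734375), 3.530587911605835)
0.83 [331.4, 245.1] ((453.1427001953125, 130.53469848632812), (50.72545623779297, 109.19452667236328), 28.94241714477539)
0.79 [133.9, 26.8] ((592.0498657226562, 265.6844177246094), (34.63663101196289, 57.10808181762695), 3.1899452209472656)
0.16 [613.5, 163.3] ((532.0055541992188, -50.29607391357422), (151.70826721191406, 67.73886108398438), 17.786182403564453)
```

View pics/m7.png

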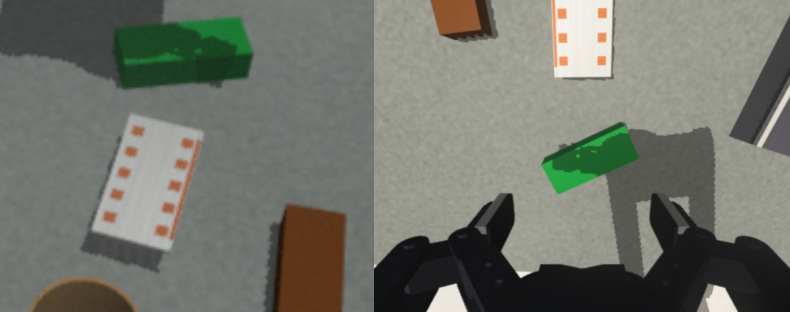

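The board lies flat and padded face up on the silver sink. It is centred at (603,147.5) against the sink's (604,147), and about 3° against 3.8°. The arm is clear.

```bash
python3 -c "
from bench import *
print(hand_in())"
```

```text
the job is handed in; nothing more can be done
None
```

The board now lies flat, pads up, on the silver heat sink, within about 2 mm and 1.5° of centred and aligned by the cameras. I handed the job in at about 21 s of the 48 s allowed, and it gave no verdict back.

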